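# Isolate the supply box: pull the bow plug, lock the cover

### The job

Isolate the bench supply before work on the open chassis: in the open steel supply box, pull the isolating plug with the tall bow handle out of its sprung socket, leaving the two low fuse plugs fully home, and put it down in the screw tray. Then shut the box's cover fully and lock it by turning its wing knob a quarter turn clockwise, so that the cam tongue swings behind the frame edge.

Things in the scene. Friction and masses are not known exactly. Their poses are not given: they have to be found in the camera images.
- supply_box: Fixed grey sheet-steel box, open on top, 150 (x) x 194 (y) x 66 mm high, walls 3 mm; 15 mm lugs at the foot of its left and right sides, three 15 mm caps on its left (+y) wall. Origin: centre of its underside; z up, front is -x. A 13 mm wide lip runs inward along the top of the front wall. Inside at the back stands a terminal strip 19 mm high.
- socket_face (a point): Centre of the face of the grey socket base (42 x 136 mm) in the box, 28 mm above the desk; axes as the box. Three equal sockets at y = -44, 0, +44 mm of it hold a plug each. In front and behind each plug's foot a sprung ball sits in a groove of the foot: a straight upward pull of about 10 N frees it within 6 mm; the foot is clear after 18 mm.
- bow_plug: The isolating plug, black plastic, about 50 g, in any of the three sockets. Origin: centre of its collar's underside, on the socket face; axes as the box. Collar 30 (x) x 20 (y) x 5 mm; above it a flat bow handle with a window, 28 mm wide (x), 11 mm thick (y: grip across this), 5 to 33 mm above the origin (its top 5 mm below the box rim); foot 20 x 10 mm, 17.5 mm long below.
- low_plug_a: Black low fuse plug in another socket, to be left fully home. Foot and collar as the bow plug's; its head, 22 (x) x 12 (y) mm, ends 11 mm above its origin (centre of the collar's underside).
- low_plug_b: The other low fuse plug, the same as low_plug_a.
- cover_hinge (a point): Point on the box: middle of the cover's hinge line, on the back top edge (75 mm behind the box's centre, 66 mm up). The hinge line runs along the box's y; the axes are the box's.
- cover (a joint): Angle of the cover, rad: 0 shut, grows as it opens upward about the back edge; at the start 1.6 to 1.8, stop at 1.85. Stiff friction hinge (0.3 N m): it stays where it is left and must be pushed all the way down. A steel sheet 3 mm thick, 153 mm from hinge to free edge, 200 mm wide, edges folded 7 mm inward; its underside meets the hinge line.
- cover_edge (a point): Point on the cover: middle of its free edge, on the outer face. Its axes: -x from the hinge to the free edge, z out of the outer face (up when shut).
- wing_knob (a joint): Angle of the black wing knob on the cover, rad, clockwise seen from outside (from above when shut). 0 (start 0 to 0.12): wings along the free edge, unlocked; 1.57 (stop): wings square to it, the tongue under the cover behind the lip of the box's front wall. Turned before the cover is right down, the tongue strikes the lip and keeps the cover up. Friction 0.06 N m.
- knob_grip (a point): Point on the wing knob's axis at half height of its wings: 18 mm out from the cover's outer face, 122 mm from the hinge, mid-width. The wing bar is 45 mm long (y of this point), 9 mm thick (x) and stands from 8.5 to 26.5 mm above the outer face; z points out of the cover.
- parts_tray: Loose shallow cream tray with a few screws on its floor, 98 (x) x 66 (y) x 20 mm high, walls and floor 2 mm, 70 g, on the desk. Origin: centre of its underside.

How it is judged:
By the outcome, as a careful person would: the job done as asked, in the order asked, and still so for the second after the job is handed in, with the robot touching nothing.
It also fails if it takes over 72 s, if anything falls off the work surface, if the arm or the gripper's body presses on something with over 40 N, if the wrist force passes 120 N, or if a joint passes its speed limit or range.

### The arm

A 6-joint arm with a two-finger parallel gripper is mounted at the origin on a cart in front of the work surface, level with it; the furniture and walls round the work are solid. World frame = base frame: x ahead of the robot, y to its left, z up, the work surface at z = 0. Lengths are in m, angles in degrees, forces in N, time in s.
With the tool pointing down it reaches from about 0.325 to 0.85 m from the base axis. Payload 15.5 kg.
Tool frame: the origin (TCP) lies midway between the tips of the shut fingers; the grasp point (between the pads) lies 19 mm behind it; z points along the fingers, y is the line along which they close (so a half turn about z gives the same grasp; the last joint's range is limited). The gripper opens to 91 mm and grips with 3 to 60 N. Pads are 32 mm wide; open, the fingers measure 118 mm over their backs; the gripper's body (76 mm by 178 mm) begins 60 mm behind the grasp point.
Start: joints at [-74.8, 28.281, 77.091, -0, 74.628, -5.472], TCP at [0.221, -0.585, 0.214] pointing down, gripper open.
Joint ranges: [-166.48, 166.48], [-47.26, 123.95], [12.59, 153.08], [-70.14, 250.14], [6.76, 159.57], [-176.63, 176.63]. Speed limits (degrees/s): [108.29, 108.29, 147.25, 172.46, 172.46, 172.46].

### API

Orientations are given as a 3x3 rotation matrix whose columns are the frame's x, y, z axes.
In Python, from bench import ctrl gives the robot as it stands. The module is installed in compiled form; this text tells all that it offers. Calls block until the motion is done:
- ctrl.goto(position, orientation): joint-space move of the TCP to a pose.
- ctrl.move_l(position, vel=0.15, ori=None, contact_N=None): straight line of the TCP; ori=None keeps the orientation; vel is the mean speed in m/s. With contact_N (N) it stops when the force on the tool has changed by that much, and returns True; else False.
- ctrl.movej(angles): joint-space move.
- ctrl.command_gripper(opening): opening from 0.0 (shut) to 1.0 (fully open); the grip force is fixed at half the most; returns when the fingers have stopped.
- ctrl.sleep(seconds).
- ctrl.ik(position, orientation): joint angles nearest the present ones, or None.
- ctrl.read_camera(name): name is "scene" or "top" or "wrist"; returns the picture (384x512x3 uint8, blue, green, red); there is no depth.
- ctrl.camera_params(name): a dict with "fx", "fy", "cx", "cy" (pixels), "pose" (4x4, takes a point from camera to world coordinates); the wrist camera has in their place "T_tool_cam" (4x4, takes a point from camera to tool coordinates, whose origin is the TCP and whose axes are the flange's). Camera axes: x right, y up, looking along -z (the intrinsics and any distortion apply to the point x, -y, -z); pixel columns grow to the right and rows downward; lengths in m; the calibration is good to about 2 mm. A picture is of the moment at which its call begins: read the wrist's pose just before it. camera_params takes no time and is no camera call.
A pose or a line that the arm cannot do raises ctrl.MotionError and nothing moves.
- ctrl.sign_off(): hands the job in; it is judged then, once.
Readings, each from a call of its own:
- ctrl.current_t(): time.
- ctrl.current_q(): joint angles.
- ctrl.current_dq(): joint speeds.
- ctrl.current_effort(): joint torques, N m.
- ctrl.current_tool_pos(): TCP position.
- ctrl.current_eef_rot(): TCP orientation.
- ctrl.current_contact_force(): force on the tool from outside, world axes, zero at the start.
- ctrl.current_wrist_torque(): the same for the moment, N m.
- ctrl.current_grip_width(): opening from 0.0 (shut) to 1.0 (fully open).
- ctrl.current_grasp_force(): force on a finger pad.
Only numpy, scipy, OpenCV 4.12 (cv2) and the standard library are available. Lean on these libraries where they do the work, as an engineer would, in place of code of your own. Each camera call takes 0.05 s, during which the arm holds its last target. There are 200 camera calls.

## Working session

There is one attempt and no reset: what is moved stays moved. The work goes in short steps, each a Python script; the robot and the scene stay as the last script left them, time stands still between calls to the robot, and variables do not carry over. Pictures are saved under pics/ and viewed, at most 10 in all, crops included, and the job is handed in when it is done.

```bash
mkdir -p pics; python3 - <<'E'
from bench import ctrl
import cv2,numpy as np
np.set_printoptions(precision=4,suppress=True)
a=ctrl.read_camera("scene");b=ctrl.read_camera("top")
cv2.imwrite("pics/s0.png",a);cv2.imwrite("pics/t0.png",b)
cv2.imwrite("pics/both.png",cv2.resize(np.vstack([a,b]),(800,1200))[:, :])
for n in("scene","top","wrist"):
    print(n,ctrl.camera_params(n))
print(ctrl.current_t(),ctrl.current_eef_rot())
cv2.imwrite("pics/s0b.png",cv2.resize(a,(800,600),interpolation=cv2.INTER_CUBIC))
cv2.imwrite("pics/t0b.png",cv2.resize(b,(800,600),interpolation=cv2.INTER_CUBIC))
E
```

```text
scene {'fx': 443.6245136155323, 'fy': 443.6245136155323, 'cx': 258.0411576202463, 'cy': 190.64678749473504, 'pose': array([[-0.6721,  0.4041, -0.6204, -0.0108],
       [-0.7401, -0.3424,  0.5788,  0.4808],
       [ 0.0214,  0.8482,  0.5292,  0.546 ],
       [ 0.    ,  0.    ,  0.    ,  1.    ]])}
top {'fx': 499.12398181832026, 'fy': 499.12398181832026, 'cx': 252.15501033425, 'cy': 187.8812989792784, 'pose': array([[ 0.027 ,  0.9923, -0.1207,  0.4329],
       [-0.9996,  0.0268, -0.0025, -0.0138],
       [ 0.0007,  0.1208,  0.9927,  0.927 ],
       [ 0.    ,  0.    ,  0.    ,  1.    ]])}
wrist {'fx': 339.3864963478434, 'fy': 339.3864963478434, 'cx': 256.32156141315113, 'cy': 188.58791167740048, 'T_tool_cam': array([[-0.0007,  0.9588,  0.2839,  0.0801],
       [ 1.    ,  0.0003,  0.0013,  0.0004],
       [ 0.0012,  0.2839, -0.9588, -0.1716],
       [ 0.    ,  0.    ,  0.    ,  1.    ]])}
0.1 [[ 0.9356  0.353  -0.0003]
 [ 0.353  -0.9356  0.001 ]
 [ 0.0001 -0.0011 -1.    ]]
```

View pics/s0b.png

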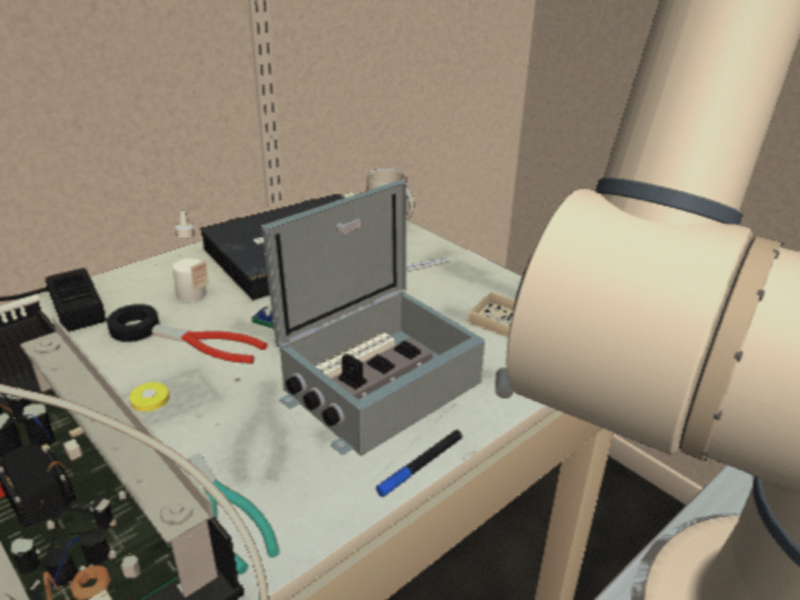

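View pics/t0b.png

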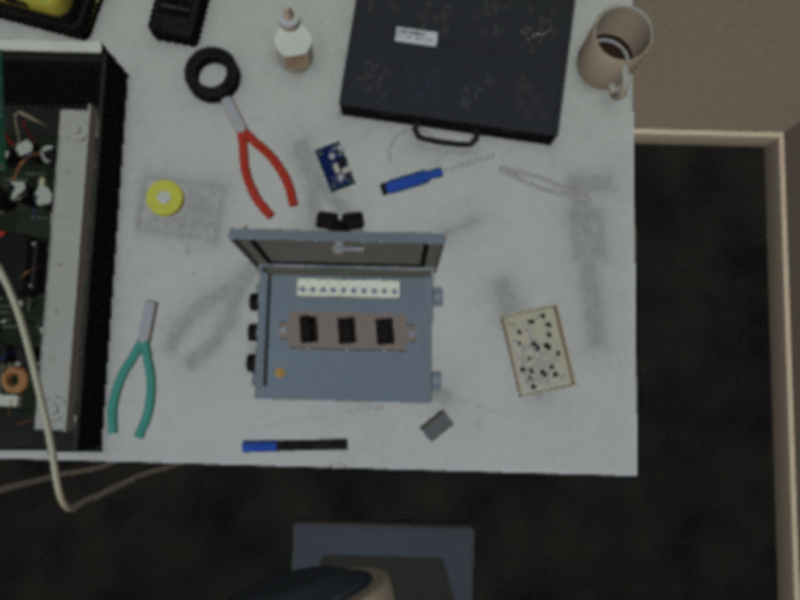

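Both views: the bow plug is in the +y socket, at about (350,370) in the scene view and (308,329) in the top view. The low plugs are at (347,330) and (385,331), the tray at (538,350), the cover's knob at (340,220), and the box's front rim runs from (255,400) to (432,402).

```bash
cat > h.py <<'E'
from bench import ctrl
import cv2,numpy as np
np.set_printoptions(precision=4,suppress=True)
def ray(P,T,uv):
    d=np.array([(uv[0]-P['cx'])/P['fx'],-(uv[1]-P['cy'])/P['fy'],-1]); return T[:3,3],T[:3,:3]@d
def onz(P,T,uv,z):
    o,d=ray(P,T,uv); return o+d*(z-o[2])/d[2]
def proj(P,T,X):
    c=T[:3,:3].T@(np.asarray(X)-T[:3,3]); return np.array([P['cx']-P['fx']*c[0]/c[2],P['cy']+P['fy']*c[1]/c[2]])
def wristT():
    T=np.eye(4);T[:3,:3]=ctrl.current_eef_rot();T[:3,3]=ctrl.current_tool_pos()
    return T@ctrl.camera_params("wrist")['T_tool_cam']
def blobs(m,amin,off=(0,0)):
    c,_=cv2.findContours(m.astype(np.uint8),cv2.RETR_EXTERNAL,cv2.CHAIN_APPROX_NONE)
    return [k+np.array(off) for k in c if cv2.contourArea(k)>amin]
E
python3 - <<'E'
from h import *
im=cv2.imread("pics/t0.png");P=ctrl.camera_params("top");T=P['pose']
hsv=cv2.cvtColor(im,cv2.COLOR_BGR2HSV)
x0,y0,x1,y1=170,175,275,235
for k in blobs(im[y0:y1,x0:x1].max(2)<55,40,(x0,y0)):
    r=cv2.minAreaRect(k);print("dark",r,onz(P,T,r[0],.039),onz(P,T,r[0],.05))
for p in [(215,219),(190,239),(200,245),(343,200),(330,235),(240,190)]:print(p,im[p[1],p[0]],hsv[p[1],p[0]])
# socket base: reddish vs bluish box
b,r_=im[...,0].astype(int),im[...,2].astype(int)
m=(r_>b+3)[195:228,170:275]
for k in blobs(m,100,(170,195)):
    r=cv2.minAreaRect(k);q=np.array([onz(P,T,c,.028) for c in cv2.boxPoints(r)]);print("base",r,q.mean(0),q[:,:2])
# tray: cream
x0,y0=300,180
m=(r_>b+20)[y0:270,x0:390]
for k in blobs(m,200,(x0,y0)):
    r=cv2.minAreaRect(k);q=np.array([onz(P,T,c,.02) for c in cv2.boxPoints(r)]);print("tray",r,q.mean(0),q[:,:2])
# rim: bluish vs desk
m=(b>r_+10)[165:270,150:300]
for k in blobs(m,500,(150,165)):
    r=cv2.minAreaRect(k);print("box",r,cv2.boundingRect(k))
cv2.imwrite("pics/crop.png",cv2.resize(im[130:275,140:380],None,fx=3.3,fy=3.3,interpolation=cv2.INTER_CUBIC))
E
```

```text
dark ((246.0, 211.5), (15.0, 10.0), 90.0) [ 0.4982 -0.0017  0.039 ] [ 0.4974 -0.0018  0.05  ]
dark ((221.50692749023438, 211.082763671875), (15.861687660217285, 10.131549835205078), 85.2363510131836) [0.4978 0.042  0.039 ] [0.497  0.0413 0.05  ]
dark ((197.0, 210.0), (16.0, 10.0), 90.0) [0.4985 0.0857 0.039 ] [0.4977 0.0845 0.05  ]
(215, 219) [86 90 96] [12 27 96]
(190, 239) [111 101  90] [104  48 111]
(200, 245) [108  97  85] [104  54 108]
(343, 200) [116 131 131] [ 30  29 131]
(330, 235) [117 129 133] [ 23  31 133]
(240, 190) [125 132 129] [ 43  14 132]
base ((222.1013641357422, 211.34393310546875), (86.04756927490234, 22.724945068359375), 1.3971810340881348) [0.4982 0.0416 0.028 ] [[ 0.4775  0.1188]
 [ 0.5185  0.1196]
 [ 0.5189 -0.036 ]
 [ 0.4779 -0.036 ]]
box ((222.63124084472656, 213.30438232421875), (120.03743743896484, 86.19184112548828), 1.3803540468215942) (162, 169, 121, 89)
```

View pics/crop.png

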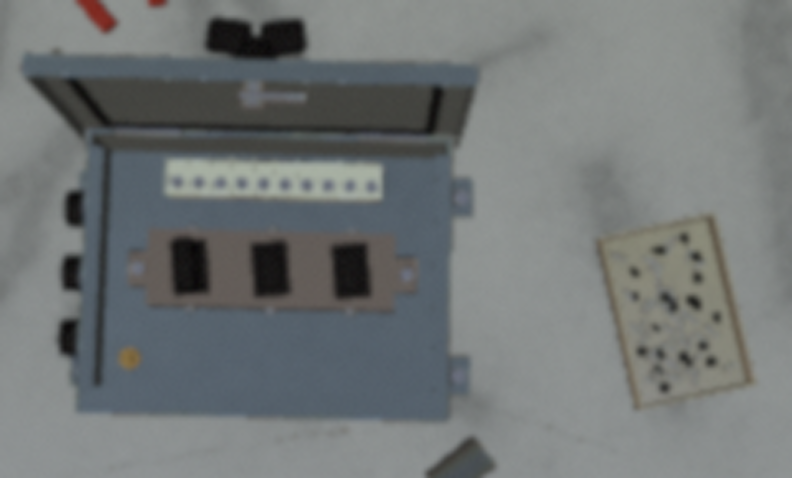

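The crop shows the base square to the box, the tray's corners at about (597,240), (713,214), (752,381) and (634,408), and the front rim from (76,410) to (448,418). Next is the first move: a wrist look from in front of the cover.

```bash
python3 - <<'E'
from h import *
im=cv2.imread("pics/t0.png");P=ctrl.camera_params("top");T=P['pose']
f=lambda c:(c[0]/3.3+140,c[1]/3.3+130)
q=np.array([onz(P,T,f(c),.02) for c in [(597,240),(713,214),(752,381),(634,408)]])
print("tray",q.mean(0),q[:,:2],np.degrees(np.arctan2(*(q[0]-q[3])[1::-1])))
b,r_=im[...,0].astype(int),im[...,2].astype(int)
m=(r_>b+10)[180:270,300:390]
for k in blobs(m,200,(300,180)):
    r=cv2.minAreaRect(k);q=np.array([onz(P,T,c,.02) for c in cv2.boxPoints(r)]);print("tray",r,q.mean(0))
q=np.array([onz(P,T,f(c),.066) for c in [(76,410),(448,418),(90,133),(452,146)]]);print("rim",q)
R=np.array([[-1,0,0],[0,1,0],[0,0,-1.]])
print(ctrl.ik([.498,.086,.1],R),ctrl.ik([.498,.086,.1],R*[-1,-1,1]))
print(ctrl.current_q())
ctrl.goto([.46,.042,.30],R)
print(ctrl.current_t(),ctrl.current_q())
T=wristT();im=ctrl.read_camera("wrist");cv2.imwrite("pics/w0.png",im);np.save("w0T.npy",T)
cv2.imwrite("pics/w0b.png",cv2.resize(im,(800,600),interpolation=cv2.INTER_CUBIC))
E
```

```text
tray [ 0.4817 -0.1803  0.02  ] [[ 0.5193 -0.1375]
 [ 0.5355 -0.2016]
 [ 0.4442 -0.2231]
 [ 0.4278 -0.1587]] 13.009081736728799
tray ((344.3482666015625, 223.84266662597656), (53.366661071777344, 37.02687072753906), 77.00537872314453) [ 0.4823 -0.1804  0.02  ]
rim [[ 0.4192  0.1377  0.066 ]
 [ 0.4203 -0.0551  0.066 ]
 [ 0.5645  0.1373  0.066 ]
 [ 0.5627 -0.0542  0.066 ]]
[  3.025   27.5852 101.2518  -0.      51.1631 -86.975 ] [  3.025   27.5852 101.2518  -0.      51.1631  93.025 ]
[-74.8003  28.3123  77.1234   0.0009  74.6259  -5.4743]
2.5083 [ -2.2556  10.1083  91.296   -0.0054  78.603  -92.1754]
```

View pics/w0b.png

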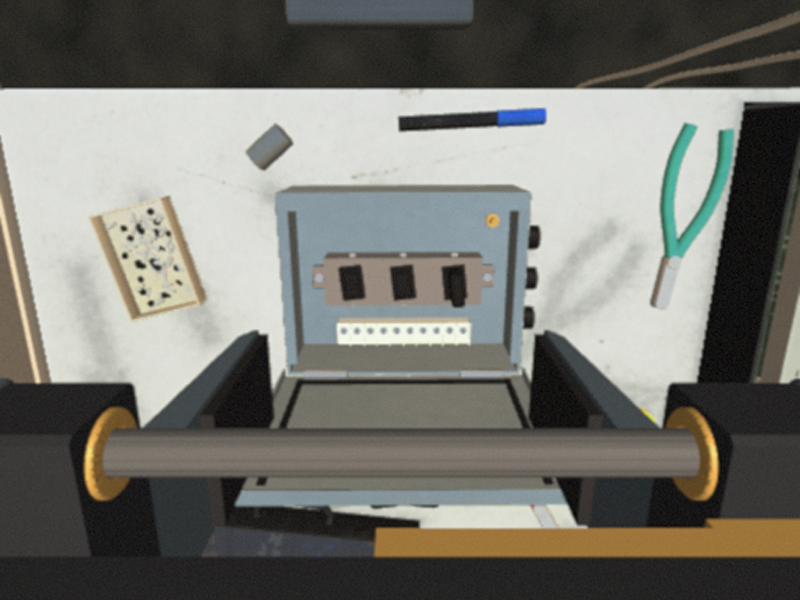

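The wrist view confirms the tall bow at (455,285), with its top at about (457,297). The low plugs are at (351,282) and (402,282), the hinge edge at row 375, and the front rim at row 190 from column 280 to 528.

```bash
python3 - <<'E'
from h import *
im=cv2.imread("pics/w0.png");P=ctrl.camera_params("wrist");T=np.load("w0T.npy")
x0,y0=205,160
for k in blobs(im[y0:200,x0:308].max(2)<60,40,(x0,y0)):
    r=cv2.minAreaRect(k);print("dark",r,onz(P,T,r[0],.036),cv2.boundingRect(k))
f=lambda c:(c[0]*.64,c[1]*.64)
for n,z,c in [("bow top far end",.061,(457,306)),("base",.028,(325,257)),("base",.028,(482,257)),("base",.028,(325,303)),("base",.028,(481,307)),("rimF",.066,(281,193)),("rimF",.066,(528,193)),("hinge",.066,(288,375)),("hinge",.066,(522,375)),("traymid",.02,(148,257))]:
    print(n,onz(P,T,f(c),z))
print(cv2.imwrite("pics/w0c.png",cv2.resize(im[110:330,160:360],(720,792))[:600]))
E
```

```text
dark ((290.57427978515625, 182.74258422851562), (25.273944854736328, 13.134490966796875), 84.2894058227539) [0.5001 0.0868 0.036 ] (283, 170, 15, 26)
dark ((257.481689453125, 180.3353729248047), (20.20897102355957, 13.030921936035156), 83.6598129272461) [0.4967 0.0428 0.036 ] (251, 170, 15, 22)
dark ((224.7899932861328, 180.52999877929688), (20.50609588623047, 13.01076602935791), 81.8698959350586) [ 0.4968 -0.0006  0.036 ] (218, 170, 15, 22)
bow top far end [0.5104 0.0871 0.061 ]
base [ 0.4768 -0.0232  0.028 ]
base [0.4771 0.1109 0.028 ]
base [ 0.5179 -0.0249  0.028 ]
base [0.5219 0.1119 0.028 ]
rimF [ 0.4191 -0.0488  0.066 ]
rimF [0.4195 0.1376 0.066 ]
hinge [ 0.5689 -0.0528  0.066 ]
hinge [0.5694 0.1425 0.066 ]
traymid [ 0.4782 -0.1782  0.02  ]
True
```

View pics/w0c.png

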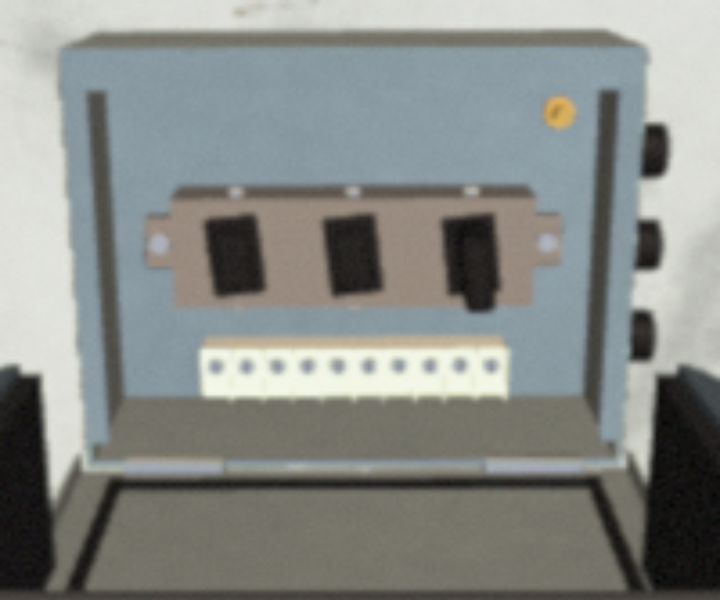

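```bash
cat >> h.py <<'E'
def Rd(yaw):  # tool down, closing along world y at yaw 0, camera to -x
    c,s=np.cos(np.radians(yaw)),np.sin(np.radians(yaw))
    return np.array([[c,-s,0],[s,c,0],[0,0,1]])@np.diag([-1,1,-1.])
def st(s=""): print(s,"t",ctrl.current_t(),"p",ctrl.current_tool_pos(),"F",ctrl.current_contact_force(),"w",ctrl.current_grip_width(),"g",ctrl.current_grasp_force())
E
python3 - <<'E'
from h import *
R=Rd(4)
ctrl.command_gripper(.35)
ctrl.goto([.4975,.086,.10],R); st()
print(ctrl.move_l([.4975,.086,.037],vel=.06,contact_N=6)); st("down")
if ctrl.current_tool_pos()[2]<.04:
    ctrl.command_gripper(0); st("grip")
    ctrl.move_l([.4975,.086,.062],vel=.03); st("pull")
    ctrl.move_l([.4975,.086,.15],vel=.12); st("up")
    im=ctrl.read_camera("scene");T=ctrl.read_camera("top")
    cv2.imwrite("pics/p1.png",np.hstack([cv2.resize(im[200:300,160:320],(400,250)),cv2.resize(T[150:275,150:350],(400,250))]))
E
```

```text
t 4.4 p [0.4982 0.0859 0.1009] F [-0.3434  0.387  -0.27  ] w 0.350203837233688 g 0.0
False
down t 5.6 p [0.4978 0.086  0.0373] F [-0.2738  0.1247 -0.5845] w 0.35165520143831225 g 0.0
grip t 6.0583 p [0.4976 0.0862 0.0371] F [-0.0033  4.1197  2.1676] w 0.11730892739386739 g 29.998930245637894
pull t 7.0417 p [0.4974 0.086  0.0619] F [ 0.4704  0.8409 -0.5243] w 0.11945581479812588 g 29.9991448642686
up t 7.925 p [0.4971 0.086  0.1494] F [ 0.1289 -0.2528 -0.5753] w 0.11176659008125298 g 29.99912181403488
```

View pics/p1.png

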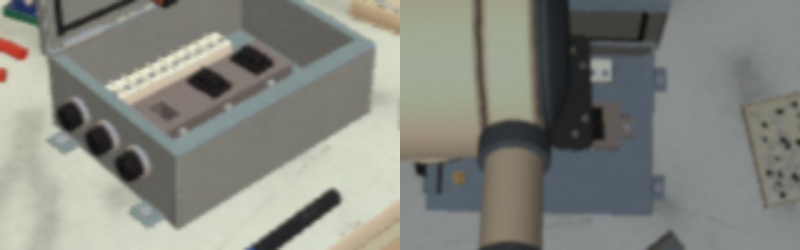

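The socket at (165,110) is empty, both low plugs are still seated, and the gripper holds the bow plug. Next I place it in the tray.

```bash
python3 - <<'E'
from h import *
R=Rd(13-90)
c=[.481,-.180]
ctrl.goto(c+[.15],R); st()
ctrl.move_l(c+[.055],vel=.12)
print(ctrl.move_l(c+[.026],vel=.03,contact_N=3)); st("down")
ctrl.command_gripper(.45); st("rel")
ctrl.move_l(c+[.16],vel=.15)
ctrl.goto([.45,-.05,.30],Rd(0))
T=wristT();im=ctrl.read_camera("wrist");np.save("w1T.npy",T);cv2.imwrite("pics/w1.png",im)
cv2.imwrite("pics/w1b.png",cv2.resize(im[:260],(800,406)));st()
E
```

```text
t 9.0667 p [ 0.481  -0.1792  0.1498] F [ 0.5295  0.2061 -0.2063] w 0.12075738468784712 g 29.999229200184345
True
down t 10.825 p [ 0.481  -0.1799  0.0285] F [0.8656 0.0431 4.7263] w 0.11650693703314077 g 30.00071357935667
rel t 11.4583 p [ 0.4805 -0.1798  0.0284] F [0.3115 0.2698 0.5836] w 0.44949506837455233 g 0.0
 t 13.6083 p [ 0.4499 -0.0503  0.2991] F [0.7157 0.4223 0.2425] w 0.4476901936789186 g 0.0
```

View pics/w1b.png

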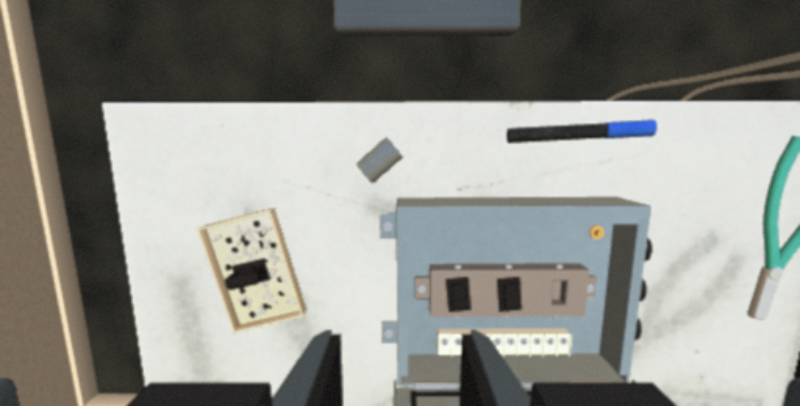

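The bow plug is in the tray at (247,272), the socket is empty and both low plugs are still in place. Next I close the cover with shut fingers, from behind and off to one side of the knob.

```bash
python3 - <<'E'
from h import *
R=Rd(0);hx,hz,y=.5693,.066,-.016
ctrl.command_gripper(0)
ctrl.goto([.56,y,.31],R)
ctrl.goto([.655,y,.31],R); st()
print(ctrl.move_l([.655,y,.195],vel=.12,contact_N=6)); st("behind")
r=.138
for k,th in enumerate([90,78,66,54,42,30,20,12,6]):
    t=np.radians(th)
    ctrl.move_l([hx-r*np.cos(t)+.003*np.sin(t)+.016,y,hz+r*np.sin(t)+.003*np.cos(t)],vel=.12)
    if k%4==0: st(th)
print(ctrl.move_l([hx-r+.016,y,.060],vel=.03,contact_N=20)); st("shut")
ctrl.move_l([hx-r+.016,y,.2],vel=.15)
ctrl.goto([.40,.0425,.33],R)
T=wristT();im=ctrl.read_camera("wrist");np.save("w2T.npy",T);cv2.imwrite("pics/w2.png",im)
cv2.imwrite("pics/w2b.png",cv2.resize(np.vstack([im[:290],ctrl.read_camera("scene")[120:330]]),(600,586)));st()
E
```

```text
t 15.35 p [ 0.6545 -0.0165  0.3096] F [-0.7898 -0.5227  0.227 ] w 0.007955808978275901 g 0.0
False
behind t 16.4583 p [ 0.6554 -0.016   0.1959] F [ 0.5986 -0.2533  0.4788] w 0.005648047904152588 g 0.0
90 t 17.1667 p [ 0.5889 -0.0161  0.2043] F [ 0.4037 -0.3629  0.5805] w 0.0018722617141229757 g 0.0
42 t 18.7333 p [ 0.4855 -0.0161  0.1609] F [-0.0554 -0.2817 -0.0561] w 0.005368691700949432 g 0.0
6 t 20.05 p [ 0.4485 -0.016   0.0838] F [-0.1308 -0.046  -0.428 ] w 0.005082680831907943 g 0.0
True
shut t 20.6 p [ 0.448 -0.016  0.069] F [-3.5217  0.3704 24.8214] w 0.0059561022141654835 g 12.203957822566736
 t 22.375 p [0.3998 0.0422 0.3286] F [ 1.1098  0.0109 -0.8531] w 0.00522332576370891 g 0.0
```

View pics/w2b.png

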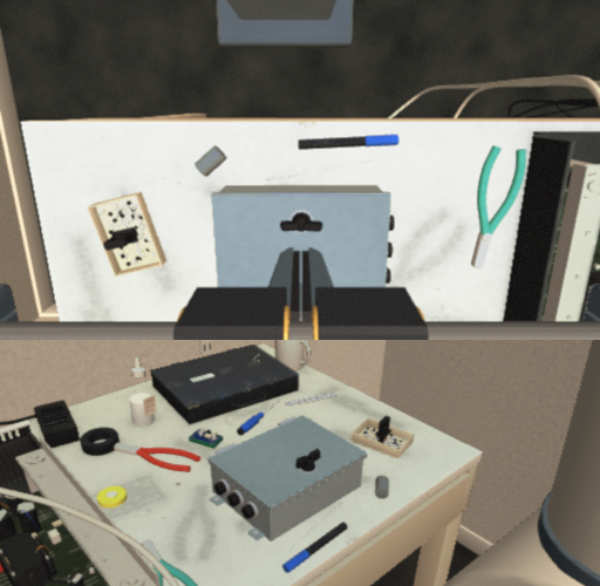

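The cover is down: the tip reached z = 0.069, and the scene view shows no gap. The knob is at about (302,222) with its wings along the edge. Next I find it exactly.

```bash
python3 - <<'E'
from h import *
im=cv2.imread("pics/w2.png");P=ctrl.camera_params("wrist");T=np.load("w2T.npy")
x0,y0=225,165
for k in blobs(im[y0:212,x0:300].max(2)<60,40,(x0,y0)):
    r=cv2.minAreaRect(k);q=k[:,0].astype(float)
    lo,hi=q[q[:,0].argmin()],q[q[:,0].argmax()]
    print("knob",r,lo,hi,onz(P,T,lo,.09),onz(P,T,hi,.09),cv2.boundingRect(k))
    ends=[q[q[:,0]<q[:,0].min()+5].mean(0),q[q[:,0]>q[:,0].max()-5].mean(0)]
    print([onz(P,T,e,.088) for e in ends])
for y in (90,0,-90,-180): print(y,ctrl.ik([.447,.0425,.12],Rd(y)))
E
```

```text
knob ((256.5, 189.0), (14.0, 33.0), 90.0) [240. 190.] [273. 194.] [0.4424 0.0217 0.09  ] [0.4477 0.0635 0.09  ] (240, 182, 34, 15)
[array([0.4456, 0.0236, 0.088 ]), array([0.4463, 0.0617, 0.088 ])]
90 None
0 [ -2.1964  22.1663 107.6314  -0.      50.2023 -92.1964]
-90 [ -2.1964  22.1663 107.6314  -0.      50.2023  -2.1964]
-180 [ -2.1964  22.1663 107.6314  -0.      50.2023  87.8036]
```

```bash
python3 - <<'E'
from h import *
p=[.4468,.0425]
ctrl.command_gripper(.4)
ctrl.goto(p+[.13],Rd(-92))
print(ctrl.move_l(p+[.077],vel=.06,contact_N=6)); st("down")
if ctrl.current_tool_pos()[2]<.08:
    ctrl.command_gripper(0); st("grip"); print(ctrl.current_q())
    for y in (-110,-130,-150,-170,-181.5):
        ctrl.goto(p+[.077],Rd(y)); print(y,ctrl.current_contact_force(),ctrl.current_wrist_torque())
    st("turned")
    R=ctrl.current_eef_rot();print("yaw",np.degrees(np.arctan2(-R[0,1],R[1,1])))
    ctrl.command_gripper(.4);ctrl.move_l(p+[.18],vel=.12)
    ctrl.goto([.40,.0425,.33],Rd(0))
    im=ctrl.read_camera("wrist");cv2.imwrite("pics/w3.png",im)
    cv2.imwrite("pics/w3b.png",np.vstack([cv2.resize(im[150:260,70:350],(762,300)),cv2.resize(ctrl.read_camera("scene")[170:290,170:370],(762,300))[:, :]]));st()
E
```

```text
False
down t 25.6 p [0.447  0.0425 0.0772] F [-0.159  -0.5939 -0.3923] w 0.3967614802374971 g 0.0
grip t 26.1333 p [0.4466 0.0426 0.0772] F [-1.5553  1.2234  6.7845] w 0.09318915011626731 g 31.260134428739548
[ -2.1923  26.5618 110.1307   0.007   43.3176  -0.1981]
-110 [-2.9282  1.0076  6.723 ] [ 0.1296  0.4786 -0.0578]
-130 [-3.1501  2.0971  7.3004] [ 0.2774  0.4825 -0.0782]
-150 [-3.4527  2.5578  7.5467] [ 0.4258  0.5662 -0.0588]
-170 [-2.5922  3.7512  8.3166] [ 0.6871  0.672  -0.0488]
-181.5 [-2.64    4.861   9.2649] [1.0197 0.6349 0.6322]
turned t 28.1833 p [0.4463 0.0428 0.0772] F [-2.64    4.861   9.2649] w 0.09661235783212596 g 31.212439695373178
yaw 178.48715839148664
 t 32.675 p [0.4    0.0425 0.3299] F [0.1189 0.7631 1.0679] w 0.3969290377231709 g 0.0
```

View pics/w3b.png

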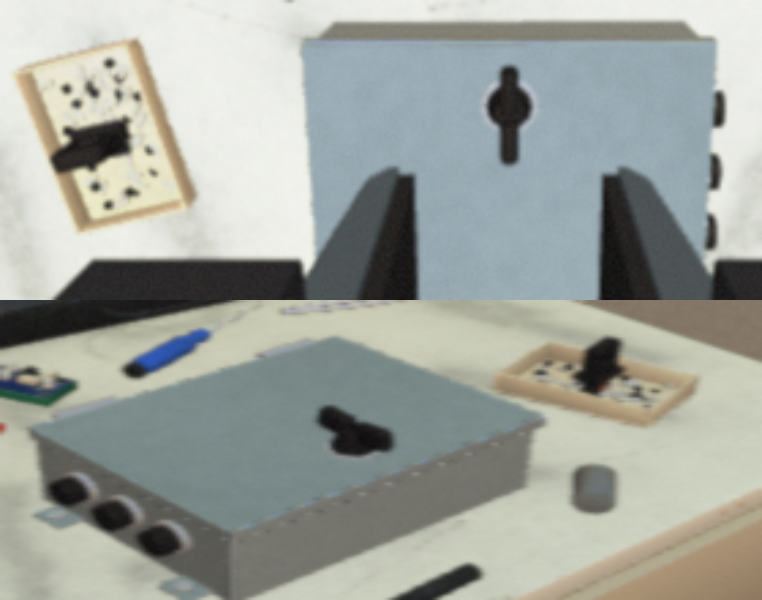

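The wings are now square to the edge at (510,115), and the torque rise shows the knob is at its stop. The cover is flush and the plug is standing in the tray, so I'm handing in.

```bash
python3 -c "
from bench import ctrl
print(ctrl.sign_off())"
```

```text
the job is handed in; nothing more can be done
None
```

The job is handed in: the bow plug is in the screw tray, both low fuse plugs were left seated, and the cover is shut with its wing knob turned clockwise to its stop; the tongue can't be seen under the shut cover, and no verdict came back.

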